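Load the spacer feeder with a drop-bottom cup

ROBOT

A 6-joint arm with a two-finger parallel gripper is mounted at the origin on the work surface. World frame = base frame: x ahead of the robot, y to its left, z up, the work surface at z = 0. Lengths are in m, angles in rad, forces in N, time in s.
With the tool pointing down it reaches from about 0.4 to 0.825 m from the base axis. Payload 7 kg.
Tool frame: the origin (TCP) lies midway between the tips of the shut fingers; the grasp point (between the pads) lies 19 mm behind it; z points along the fingers, y is the line along which they close (so a half turn about z gives the same grasp; the last joint's range is limited). The gripper opens to 85 mm and grips with 20 to 120 N. Pads are 22 mm wide; open, the fingers measure 114 mm over their backs; the gripper's body (76 mm by 85 mm) begins 54 mm behind the grasp point. The pads swing forward as they close: fully open they stand 13 mm farther back than shut.
Start: joints at [1.398, 0.359, 0.012, 0, -1.224, -0.288], TCP at [0.3, 0.605, 0.231] pointing down, gripper open.
Joint ranges: [-3.07, 3.07], [-1.43, 2.12], [-1.02, 1.25], [-3.03, 1.67], [-3.05, -0], [-3.03, 3.03]. Speed limits (rad/s): [2.39, 2.39, 3.01, 3.14, 3.14, 3.14].

INTERFACE

Orientations are given as a unit quaternion [x, y, z, w].
In Python, from workcell import arm gives the robot as it stands.
- The arm moves only by the tool jog_arm, never from a script. Its argument "targets" is a list of rows, each a list of 7 numbers: the closure in counts, from 0 (fully open) to 255 (shut), then the shift along the tool's x, y, z in m, then the turn, a rotation vector about the tool's x, y, z in degrees. A call has 1 to 10 rows; each row shifts and turns the commanded pose from where the row before left it, along the tool's axes as they then stand; what a row does not reach is not made up. A row lasts 1/10 s, in which the tool goes at most 50 mm and 8.59 degrees, less where a joint would pass 70% of its speed; a pose out of reach is approached as far as the arm can. A call with a gripper value outside its range is refused whole. The fingers move at their own pace and stop on an object; the grip force is fixed at half the most. Time passes only in rows, so rows that do not move let the fingers close. It gives the time, the measured TCP pose, the force, the opening and the grip force at its end, in the units of the state.
- arm.state(): the state, without advancing time (a new reading comes with each control period).
- arm.capture(name): name is "scene" or "top" or "wrist"; returns a dict with "img" (480x640x3 uint8, blue, green, red), "vfov" (degrees; the focal length in pixels is half the picture's height over the tangent of half this angle, whatever the lens; pixels are square), "cx", "cy" (the principal point, pixels), "dist" ([k1, k2, p1, p2, k3] as OpenCV has them; the pictures are not rectified), "view" (4x4, takes a point from world to camera coordinates). Camera axes: x right, y up, looking along -z (the intrinsics and any distortion apply to the point x, -y, -z); pixel columns grow to the right and rows downward; lengths in m; the calibration is good to about 2 mm. A picture is of the moment at which its call begins. There is no depth.
- arm.job_done(): hands the job in; it is judged then, once.
The state is a dict: "time": time; "joint_positions": joint angles; "dq": joint speeds; "joint_efforts": joint torques, N m; "tool_pos": TCP position; "eef_rot": TCP orientation; "contact_force": force on the tool from outside, world axes, zero at the start; "ft_torque": the same for the moment, N m; "opening": finger opening in m; "gripper_force": force on a finger pad.
Only numpy, scipy, OpenCV 4.12 (cv2) and the standard library are available. Lean on these libraries where they do the work, as an engineer would, in place of code of your own. Each camera call takes 0.05 s, during which the arm holds its last target. There are 200 camera calls.

TASK

Put the loose brass spacer from the aluminium inspection block into the white drop cup with the two already there, and slide the feeder's blue cover fully open. Then hold the cup upright over the feeder's open pocket and lower it so that the red release tab is pressed up by the yellow striker post, which swings the cup's bottom open and drops all three brass spacers into the pocket. Stand the empty cup back upright on its green mat, slide the cover fully shut, and leave the black spacer and the other things on the bench where they are.

Things in the scene. Friction and masses are not known exactly. Their poses are not given: they have to be found in the camera images.
- brass_loose_center (a point): Centre of the loose brass spacer: an upright brass cylinder 14 mm across, 22 mm tall, 18 g, standing on top of the aluminium inspection block (a fixed block, 50 mm by 140 mm, top 50 mm above the bench), 70 mm from a black plastic spacer of the same size; which of the two stands on which side varies.
- black_spacer_center (a point): Centre of the black plastic spacer (14 mm across, 22 mm tall) on the same block; not part of the job, stays there.
- brass_a_center (a point): Centre of a brass spacer (14 mm across, 22 mm tall) that starts upright inside the cup, 12 mm from the cup's centre on the side away from the tab (cup -x) and 11 mm to cup +y.
- brass_b_center (a point): Centre of the third brass spacer, like the last, also in the cup at the start, but 11 mm to cup -y.
- cup_center (a point): Centre of the drop cup, 40 mm above its underside: a loose white square cup, 54 by 54 mm outside, 80 mm tall, walls 4 mm, open top, 130 g empty. z up, +x points to the side with the red tab. Its inner floor, the hinged bottom, is 9 mm above the underside. Grip it across either pair of walls from above; the tab stays in its lowest 40 mm. It starts near the centre of the green mat, turned at random.
- cup_tab: The red release tab, a flat tongue 20 mm wide and 5 mm thick sticking out at the cup's +x side from 27 mm to 70 mm from the cup's centre line. It slides straight up 10 mm along the cup; its underside is 9 mm above the cup's underside when not pressed. A spring holds it down: 3.6 N starts to move it, about 6 N holds it fully up. Origin: on the cup's centre line, level with the tab's underside.
- cup_flap (a joint): Opening angle of the cup's hinged bottom, rad: 0 closed, 1.3 fully open. It is linked to the tab: 0.13 rad for each mm the tab is pressed up; it shuts by itself when the tab is let go. The flap is hinged at the cup's +x side and hangs about 35 mm below the cup's underside when open.
- cup_mat_top (a point): Centre of the top face of the green mat where the cup stands: fixed, 100 mm by 100 mm, 3 mm thick.
- feeder: The fixed grey spacer feeder, a box 130 mm (x) by 240 mm (y), 75 mm tall; origin at the centre of its underside. Its +x points away from the robot, more or less. The open pocket is in its +y half; the -y half is a flat deck over which the cover slides.
- feeder_pocket (a point): Centre of the pocket's floor, 15 mm above the feeder's underside; axes as the feeder's. The pocket is 110 mm by 110 mm inside and 60 mm deep, open at the top when the cover is open.
- striker_top (a point): Centre of the top face of the yellow striker post behind the pocket: 12 mm (x) by 30 mm (y), top 119 mm above the feeder's underside, 61 mm to feeder +x from the pocket's centre. Fixed, rigid.
- cover_grip (a point): Grip point of the black upright fin on the blue cover: the fin is 10 mm thick (feeder y) and 40 mm long (feeder x); its top is 14 mm above this point and the cover's plate 19 mm below it. It moves with the cover.
- cover (a joint): Travel of the cover, m: 0 shut over the pocket, 0.110 fully open; it slides towards feeder -y and stays where it is left (friction about 1.5 N). It may start up to 20 mm ajar.
- screwdriver: Screwdriver with a red handle lying on the bench, 200 mm long; origin under its middle. Bystander.
- wrench: Steel wrench lying on the bench, 180 mm long; origin under its middle. Bystander.
- tape_roll: Yellow roll of tape lying flat, 68 mm across, 19 mm high. Bystander.
- flux_jar: Small amber jar, 52 mm across, 55 mm tall. Bystander.
- meter: Yellow hand multimeter lying flat, 150 mm by 75 mm by 34 mm. Bystander.
- pcb: Green circuit board, 90 mm by 65 mm, about 18 mm high with its parts. Bystander.
Mind the look-alikes: they are no part of the job. Of the things like the part that bears cup_center, leave any that is orange; of the rest the larger one is meant.

How it is judged:
By the outcome, as a careful person would: the job done as asked, in the order asked, and still so for the second after the job is handed in, with the robot touching nothing.
It also fails if it takes over 72 s, if anything falls off the work surface, if the arm or the gripper's body presses on something with over 40 N, if the wrist force passes 120 N, or if a joint passes its speed limit or range.

## Working session

There is one attempt and no reset: what is moved stays moved. The work goes in short steps, Python scripts to look and compute and a tool call to move; the robot and the scene stay as the last step left them, time stands still between calls to the robot, and variables do not carry over. Pictures are saved under pics/ and viewed, at most 10 in all, crops included, and the job is handed in when it is done.

Besides the shell and the picture viewer there is one more tool, called after "Emit:" as name(argument=value, ...), one argument or row to a line, values as JSON. jog_arm: Moves the arm, as the interface text tells. Its arguments: {"type":"object","properties":{"targets":{"type":"array","items":{"type":"array","items":{"type":"number"}}}},"required":["targets"]}

```bash
ls; mkdir -p pics
python3 - <<'E'
from workcell import arm
import cv2,numpy as np,pickle
s=arm.state();print(s)
for n in ("scene","top"):
    c=arm.capture(n);pickle.dump(c,open(n+'.pkl','wb'));cv2.imwrite(f'pics/{n}0.png',c['img']);print(n,c['vfov'],c['cx'],c['cy'],c['dist'],np.round(c['view'],3).tolist())
E
```

```text
pics
{'time': 0.0, 'joint_positions': array([ 1.39809297e+00,  3.59400395e-01,  1.10658726e-02, -3.71129451e-04,
       -1.22409880e+00, -2.88099587e-01]), 'dq': array([-0.00022373,  0.00015935,  0.00103516,  0.00090651, -0.00158535,
        0.00036229]), 'joint_efforts': array([ 7.19407672e-04, -5.83331180e+01,  2.93421149e+01,  6.93659127e+00,
       -5.99286912e-03,  1.51268250e-05]), 'tool_pos': array([0.29995341, 0.60415419, 0.23035422]), 'eef_rot': array([ 9.73560015e-01, -2.28429852e-01, -1.26982174e-04,  8.27194565e-04]), 'contact_force': array([-1.32100592,  0.47448616, -0.27251848]), 'ft_torque': array([-0.01663223, -0.03941901,  0.00632423]), 'gripper_force': 0.0, 'opening': 0.08555770383627423}
scene 47.638356353526234 320.41325570652566 241.36545842018919 [0.0046869 0.        0.        0.        0.       ] [[-0.601, 0.799, -0.017, 0.287], [-0.667, -0.49, 0.561, 0.286], [0.44, 0.349, 0.828, -1.556], [0.0, 0.0, 0.0, 1.0]]
top 49.05425793973032 312.47682729651194 248.53586499260575 [-0.0673875  0.         0.         0.         0.       ] [[0.041, -0.999, 0.002, 0.002], [0.974, 0.041, 0.223, -0.51], [-0.223, -0.007, 0.975, -1.423], [0.0, 0.0, 0.0, 1.0]]
```

View pics/scene0.png

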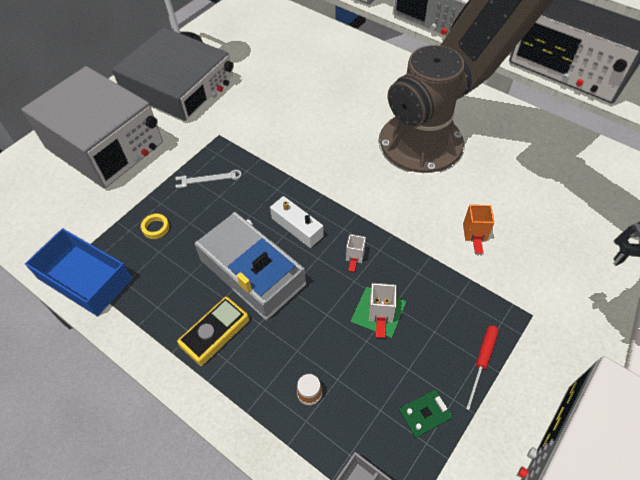

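View pics/top0.png

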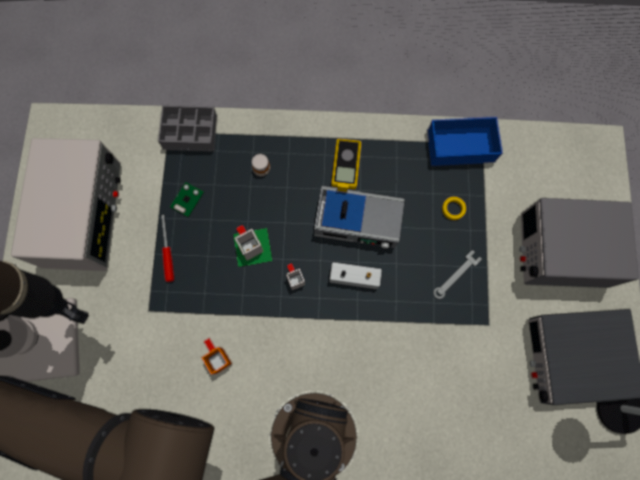

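The scene view shows the large white cup with brass inside on the green mat at (383,300). Look-alikes are the small white cup (355,247) and the orange cup (479,222). The brass spacer is at (286,205) and the black one at (307,219). The feeder fin is at (262,262) and the yellow striker at (244,282). In the top view the cup is at (249,244), brass (368,276), black (344,273), fin (344,210) and striker (345,187). I choose the large white cup on the mat and will check it in one close crop.

```bash
cat > h.py <<'E'
import numpy as np,cv2,pickle
def K(c):
    f=240/np.tan(np.radians(c['vfov']/2)); return np.array([[f,0,c['cx']],[0,f,c['cy']],[0,0,1]])
def ray(c,p):
    u=cv2.undistortPoints(np.array([[p]],float),K(c),np.array(c['dist']))[0,0]
    R=c['view'][:3,:3];t=c['view'][:3,3]
    d=R.T@np.array([u[0],-u[1],-1]); return -R.T@t,d/np.linalg.norm(d)
def plane(c,p,z):
    o,d=ray(c,p); return o+d*(z-o[2])/d[2]
def tri(cs,ps):
    A=np.zeros((3,3));b=np.zeros(3);L=[]
    for c,p in zip(cs,ps):
        o,d=ray(c,p);M=np.eye(3)-np.outer(d,d);A+=M;b+=M@o;L.append((M,o))
    x=np.linalg.solve(A,b); return x,[np.linalg.norm(M@(x-o)) for M,o in L]
def proj(c,P):
    q=c['view'][:3,:3]@np.array(P,float)+c['view'][:3,3]; q=q*[1,-1,-1]
    return cv2.projectPoints(q.reshape(1,1,3),np.zeros(3),np.zeros(3),K(c),np.array(c['dist']))[0][0,0]
def blobs(c,lo,hi,box,amin=6):
    x0,y0,x1,y1=box; h=cv2.cvtColor(c['img'][y0:y1,x0:x1],cv2.COLOR_BGR2HSV)
    m=cv2.inRange(h,np.array(lo),np.array(hi)); n,l,s,ce=cv2.connectedComponentsWithStats(m)
    return [(s[i,4],(ce[i]+[x0,y0]).round(1),s[i,:4]+[x0,y0,0,0]) for i in range(1,n) if s[i,4]>=amin],m
E
python3 - <<'E'
from h import *
S,T=[pickle.load(open(n+'.pkl','rb')) for n in('scene','top')]
def crop(c,x0,y0,w,h,W,H): return cv2.resize(c['img'][y0:y0+h,x0:x0+w],(W,H),interpolation=cv2.INTER_CUBIC)
a=crop(S,190,190,130,130,400,400);b=crop(S,330,230,80,120,267,400);
a2=crop(T,310,180,100,110,0 or 364,400)
row1=np.hstack([crop(S,190,190,133,100,400,300),crop(S,340,230,107,80+0,400,300) if 0 else crop(S,325,265,107,80,400,300)])
row2=np.hstack([crop(T,308,180,107,80,400,300),crop(T,215,215,107,80,400,300)])
cv2.imwrite('pics/c.png',np.vstack([row1,row2]))
for n,c,b in(('S',S,(190,130,520,350)),('T',T,(190,170,420,380))):
    for k,lo,hi in(('yel',(20,150,100),(32,255,255)),('red',(0,180,100),(4,255,255)),('green',(55,100,40),(75,255,255)),('blue',(100,140,60),(120,255,255))):
        print(n,k,[(int(x[0]),x[1].tolist(),x[2].tolist()) for x in blobs(c,lo,hi,b)[0]])
E
```

```text
S yel [(152, [243.7, 282.1], [237, 273, 14, 20]), (564, [226.7, 326.0], [190, 297, 59, 53])]
S red [(126, [477.5, 244.1], [473, 235, 10, 18]), (72, [352.2, 264.4], [349, 258, 7, 13]), (168, [380.4, 327.2], [376, 317, 10, 21]), (278, [489.4, 338.2], [480, 326, 18, 24])]
S green [(540, [363.5, 311.5], [351, 286, 25, 45]), (298, [395.1, 317.8], [386, 298, 20, 40])]
S blue [(1611, [261.8, 266.2], [228, 239, 67, 57])]
T yel [(192, [345.0, 181.4], [332, 170, 27, 19])]
T red [(47, [240.6, 229.1], [237, 226, 8, 8]), (33, [290.3, 267.0], [288, 264, 6, 7]), (48, [208.9, 344.2], [205, 340, 9, 10])]
T green [(205, [194.3, 197.0], [190, 184, 14, 30]), (654, [256.3, 250.1], [233, 228, 40, 39]), (19, [234.8, 234.7], [233, 233, 5, 5])]
T blue [(1266, [343.3, 210.5], [322, 191, 43, 40])]
```

View pics/c.png

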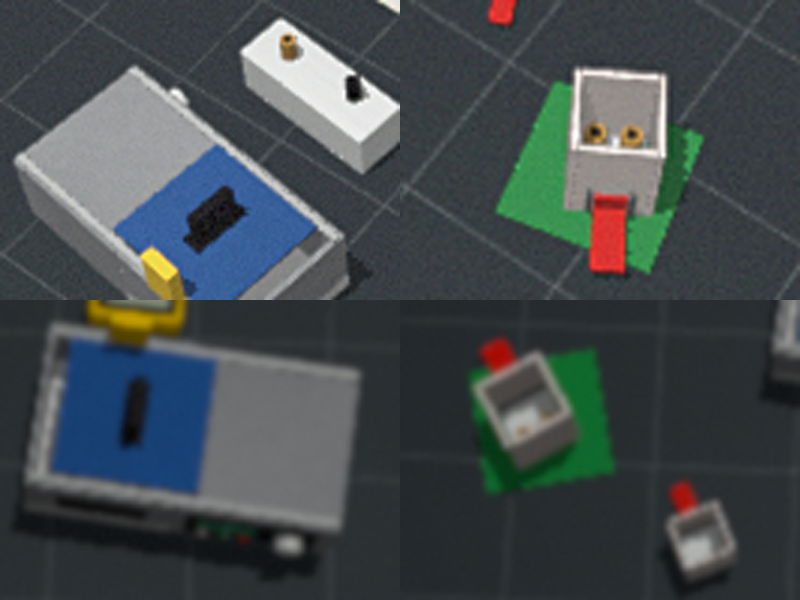

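The crops confirm it: the large white cup holds two brass spacers, with the red tab at crop pixel (610,235). The brass spacer is the left one on the block (288,45), black on the right (353,88). The cover is slightly ajar at the +y edge.

Run:
```python
from h import *
np.set_printoptions(precision=4,suppress=True)
S,T=[pickle.load(open(n+'.pkl','rb')) for n in('scene','top')]
k1=133/400;k=107/400
s1=lambda x,y:(190+(x+.5)*k1-.5,190+(y+.5)*.8/2.4-.5)
s2=lambda x,y:(325+(x-400+.5)*k-.5,265+(y+.5)*k-.5)
t1=lambda x,y:(308+(x+.5)*k-.5,180+(y-300+.5)*k-.5)
t2=lambda x,y:(215+(x-400+.5)*k-.5,215+(y-300+.5)*k-.5)
def show(n,c,pts,z):
    P=np.array([plane(c,p,z) for p in pts]); print(n,P[:,:2].tolist() if 0 else P[:,:2].round(4).tolist(),'mean',P[:,:2].mean(0)); return P
def edges(P): print('  edges',np.linalg.norm(np.roll(P,-1,0)-P,axis=1),np.degrees(np.arctan2(*(np.roll(P,-1,0)-P)[:,1::-1].T)))
for n,P in(('cupS',show('cupS',S,[s2(*p) for p in[(575,70),(666,75),(663,152),(570,148)]],.083)),
 ('cupT',show('cupT',T,[t2(*p) for p in[(475,392),(541,352),(577,405),(512,447)]],.083)),
 ('feedT',show('feedT',T,[t1(*p) for p in[(52,325),(360,370),(343,528),(25,487)]],.075)),
 ('feedS',show('feedS',S,[s1(*p) for p in[(18,158),(135,68),(345,235)]],.075)),
 ('strS',show('strikerS',S,[s1(*p) for p in[(140,250),(152,247),(183,275),(172,280)]],.119)),
 ('matS',show('matS',S,[s2(*p) for p in[(555,83),(702,133),(650,272),(497,212)]],.003)),
 ('matT',show('matT',T,[t2(*p) for p in[(597,349),(614,471),(487,493)]],.003)),
 ('blkS',show('blkS',S,[s1(*p) for p in[(242,50),(280,20),(399,102)]],.05))): edges(P)
for n,p,z in(('brass top',(288,36),.072),('brass base',(289,57),.05),('black top',(353,76),.072),('black base',(352,99),.05)): show(n,S,[s1(*p)],z)
show('brassT',T,[(368.5,275.5)],.061);show('blackT',T,[(344,273)],.061)
show('tabS',S,[(380.4,327.2)],.017);show('tabT',T,[(240.6,229.1)],.017)
show('blueT',T,[(343.3,210.5)],.07)
show('finT top',T,[t1(140,378),t1(131,445)],.10); show('finS',S,[s1(230,190),s1(190,228)],.10)
```

```text
cupS [[0.5128, 0.1698], [0.4838, 0.2148], [0.5278, 0.2408], [0.5575, 0.1964]] mean [0.5205 0.2054]
cupT [[0.5213, 0.2396], [0.5541, 0.1926], [0.5146, 0.1631], [0.4807, 0.2091]] mean [0.5177 0.2011]
feedT [[0.6892, 0.0042], [0.6633, -0.232], [0.5385, -0.2194], [0.5602, 0.0196]] mean [ 0.6128 -0.1069]
feedS [[0.6623, -0.2273], [0.5417, -0.2128], [0.5659, 0.0226]] mean [ 0.59   -0.1392]
strikerS [[0.6839, -0.0709], [0.6769, -0.0656], [0.6812, -0.0321], [0.689, -0.0357]] mean [ 0.6827 -0.0511]
matS [[0.4874, 0.1433], [0.4625, 0.237], [0.5606, 0.2617], [0.5828, 0.1655]] mean [0.5233 0.2019]
matT [[0.5795, 0.1587], [0.4819, 0.1395], [0.4604, 0.2371]] mean [0.5073 0.1785]
blkS [[0.4624, -0.1688], [0.4186, -0.1635], [0.4278, -0.0304]] mean [ 0.4363 -0.1209]
  edges [0.0536 0.0511 0.0534 0.0519] [ 122.8126   30.6056  -56.2811 -149.2127]
  edges [0.0573 0.0493 0.0571 0.0508] [ -55.167  -143.2996  126.3271   36.8877]
  edges [0.2376 0.1254 0.24   0.13  ] [-96.2757 174.2217  84.824   -6.8331]
  edges [0.1214 0.2367 0.2678] [173.1366  84.1303 -68.9193]
  edges [0.0088 0.0338 0.0086 0.0355] [143.0402  82.6643 -24.9227 -98.1528]
  edges [0.0969 0.1011 0.0987 0.0979] [ 104.8806   14.1671  -77.0056 -166.8498]
  edges [0.0994 0.0999 0.1426] [-168.886   102.4539  -33.3774]
  edges [0.0442 0.1334 0.1427] [173.0854  86.0574 -75.9311]
brass top [[0.4406, -0.1349]] mean [ 0.4406 -0.1349]
brass base [[0.4449, -0.1323]] mean [ 0.4449 -0.1323]
black top [[0.4415, -0.0662]] mean [ 0.4415 -0.0662]
black base [[0.4481, -0.0632]] mean [ 0.4481 -0.0632]
brassT [[0.4386, -0.1361]] mean [ 0.4386 -0.1361]
blackT [[0.4429, -0.0678]] mean [ 0.4429 -0.0678]
tabS [[0.5607, 0.2309]] mean [0.5607 0.2309]
tabT [[0.5684, 0.2352]] mean [0.5684 0.2352]
blueT [[0.6212, -0.0603]] mean [ 0.6212 -0.0603]
finT top [[0.6413, -0.063], [0.589, -0.0577]] mean [ 0.6152 -0.0603]
finS [[0.5974, -0.0614], [0.6408, -0.0636]] mean [ 0.6191 -0.0625]
```

Emit:
jog_arm(
  targets=[
    [110,0.039,0.02,-0.002,0,0,0],
    [110,0.039,0.02,-0.002,0,0,0],
    [110,0.039,0.02,-0.002,0,0,0],
    [110,0.039,0.02,-0.002,0,0,0],
    [110,0.039,0.02,-0.002,0,0,0],
    [110,0.039,0.02,-0.002,0,0,0],
    [110,0.039,0.02,-0.002,0,0,0],
    [110,0.039,0.02,-0.002,0,0,0],
    [110,0.039,0.02,-0.002,0,0,0],
    [110,0.039,0.02,-0.002,0,0,0],
  ],
)

```text
time: 1.1
tool_pos: [0.5612, 0.2504, 0.2512]
eef_rot: [0.974, -0.228, -0.0, 0.0]
contact_force: [1.6, 0.4, -0.0]
opening: 0.0483
gripper_force: 0.0
```

```bash
cat >> h.py <<'E'
from scipy.spatial.transform import Rotation as Ro
def go(arm,x,y,z,psi=None):
    "print the jog (tool axes, m / deg) from the measured pose to a tool-down pose with tool x at heading psi"
    s=arm.state();R=Ro.from_quat(s['eef_rot']);d=R.inv().apply(np.array([x,y,z])-s['tool_pos'])
    now=np.degrees(np.arctan2(*R.as_matrix()[1::-1,0])); psi=now if psi is None else psi
    G=Ro.from_euler('z',psi,degrees=True)*Ro.from_euler('x',180,degrees=True)
    r=np.degrees((R.inv()*G).as_rotvec())
    print('t%.2f'%s['time'],'pos',s['tool_pos'].round(4),'psi%.1f'%now,'F',s['contact_force'].round(1),'open%.4f'%s['opening'],'| jog',d.round(4),'turn',r.round(2),'len%.3f'%np.linalg.norm(d))
E
python3 - <<'E'
from h import *
from workcell import arm
go(arm,.42,-.135,.20)
E
```

```text
t1.10 pos [0.5612 0.2504 0.2512] psi-26.4 F [ 1.6  0.4 -0. ] open0.0483 | jog [0.0449 0.4079 0.0513] turn [0.02 0.02 0.  ] len0.414
```

Emit:
jog_arm(
  targets=[
    [110,0.0063,0.04,0.005,0,0,0],
    [110,0.0063,0.04,0.005,0,0,0],
    [110,0.0063,0.04,0.005,0,0,0],
    [110,0.0063,0.04,0.005,0,0,0],
    [110,0.0063,0.04,0.005,0,0,0],
    [110,0.0063,0.04,0.005,0,0,0],
    [110,0.0063,0.04,0.005,0,0,0],
    [110,0.0063,0.04,0.005,0,0,0],
    [110,0.0063,0.04,0.005,0,0,0],
    [110,0.0063,0.039,0.006,0,0,0],
  ],
)

```text
time: 2.1
tool_pos: [0.4386, -0.1348, 0.2002]
eef_rot: [0.974, -0.228, 0.0, -0.0]
contact_force: [0.9, 0.6, -0.2]
opening: 0.0487
gripper_force: 0.0
```

Run:
```python
from h import *
from workcell import arm
c=arm.capture('wrist');pickle.dump(c,open('w1.pkl','wb'));cv2.imwrite('pics/w1.png',c['img'])
print(c['vfov'],c['dist'],proj(c,(.4406,-.135,.072)),proj(c,(.443,-.067,.072)))
b,m=blobs(c,(8,80,60),(25,255,255),(0,0,640,480),40);print(b)
go(arm,.4406,-.135,.0625)
```

```text
63.92312557261125 [-0.02218759  0.          0.          0.          0.        ] [326.22991849 224.31509177] [242.97442022 260.87321311]
[(np.int32(279), array([322.2, 219.2]), array([313, 209,  19,  22]))]
t2.15 pos [ 0.4361 -0.1379  0.1989] psi-26.5 F [-2.6 -3.8 -2.3] open0.0487 | jog [ 0.0031 -0.0048  0.1364] turn [0.08 0.14 0.  ] len0.137
```

View pics/w1.png

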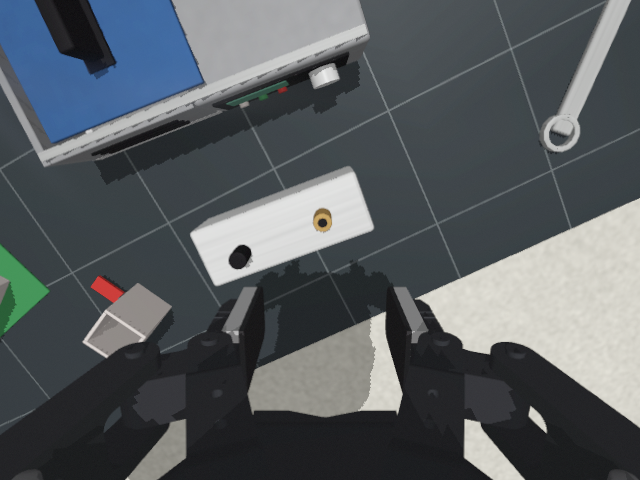

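The wrist view shows the brass spacer's top with its hole at about (322,222) and the black one at (240,258), with the feeder at upper left. The arm was still settling, so I take another frame.

Run:
```python
from h import *
from workcell import arm
c0=pickle.load(open('w1.pkl','rb'))
for i in range(2): c=arm.capture('wrist')
b,m=blobs(c,(8,80,60),(25,255,255),(0,0,640,480),40);print(b)
g=cv2.cvtColor(c['img'],cv2.COLOR_BGR2GRAY)
print(plane(c0,(322,222),.072),[ (plane(c,x[1],.061),plane(c,x[1]+[0,2],.072)) for x in b])
fin=blobs(c,(0,0,0),(180,255,45),(20,0,130,80),100)[0];print([(int(x[0]),x[1],x[2]) for x in fin])
go(arm,.4406,-.135,.0625)
```

```text
[(np.int32(282), array([319.1, 218.2]), array([310, 208,  19,  22]))]
[ 0.44350174 -0.13302492  0.072     ] [(array([ 0.44305318, -0.13280268,  0.061     ]), array([ 0.44396676, -0.13344383,  0.072     ]))]
[(3245, array([70.4, 30.6]), array([29,  0, 81, 69]))]
t2.25 pos [ 0.4382 -0.1351  0.1998] psi-26.6 F [ 0.2 -0.4 -0.4] open0.0485 | jog [ 0.0022 -0.0012  0.1373] turn [0.03 0.06 0.  ] len0.137
```

Emit:
jog_arm(
  targets=[
    [110,0.004,-0.003,0.03,0,0,0],
    [110,0,0,0.04,0,0,0],
    [110,0,0,0.04,0,0,0],
    [110,0,0,0.02,0,0,0],
    [110,0,0,0.01,0,0,0],
    [255,0,0,0,0,0,0],
    [255,0,0,0,0,0,0],
    [255,0,0,0,0,0,0],
    [255,0,0,0,0,0,0],
    [255,0,0,0,0,0,0],
  ],
)

```text
time: 3.25
tool_pos: [0.4457, -0.1323, 0.0615]
eef_rot: [0.974, -0.228, 0.001, -0.0]
contact_force: [-0.3, 3.0, 7.0]
opening: 0.0105
gripper_force: 59.0
```

Emit:
jog_arm(
  targets=[
    [255,0,0,-0.01,0,0,0],
    [255,0,0,-0.03,0,0,0],
    [255,0,0,-0.04,0,0,0],
    [255,0,0,-0.03,0,0,0],
    [255,0,0,0,0,0,0],
  ],
)

```text
time: 3.75
tool_pos: [0.4469, -0.1327, 0.1753]
eef_rot: [0.974, -0.228, 0.004, -0.001]
contact_force: [0.1, 0.4, -0.8]
opening: 0.0106
gripper_force: 58.6
```

Run:
```python
from h import *
from workcell import arm
c=arm.capture('wrist');cv2.imwrite('pics/w2.png',c['img'][200:480,130:510])
a=np.radians(33); go(arm,.519+.012*np.cos(a),.203+.012*np.sin(a),.16)
```

```text
t3.80 pos [ 0.4456 -0.1325  0.173 ] psi-26.4 F [-0.1  0.3 -1.1] open0.0105 | jog [-0.0774 -0.3434  0.0136] turn [-0.15 -0.25  0.  ] len0.352
```

View pics/w2.png

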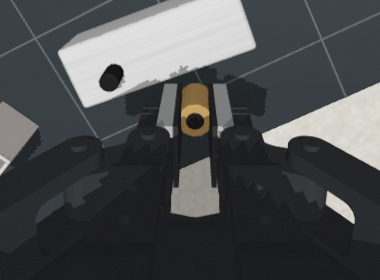

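The spacer is held upright between the pads (top at crop (195,120)), and the black spacer is untouched.

Emit:
jog_arm(
  targets=[
    [255,-0.0077,-0.0343,0.001,0,0,0],
    [255,-0.0077,-0.0343,0.001,0,0,0],
    [255,-0.0077,-0.0343,0.001,0,0,0],
    [255,-0.0077,-0.0343,0.001,0,0,0],
    [255,-0.0077,-0.0343,0.001,0,0,0],
    [255,-0.0077,-0.0343,0.001,0,0,0],
    [255,-0.0077,-0.0343,0.001,0,0,0],
    [255,-0.0077,-0.0343,0.001,0,0,0],
    [255,-0.0077,-0.0343,0.001,0,0,0],
    [255,-0.0077,-0.0343,0.001,0,0,0],
  ],
)

```text
time: 4.8
tool_pos: [0.5274, 0.2099, 0.1594]
eef_rot: [0.974, -0.228, -0.001, 0.001]
contact_force: [0.1, 0.2, 0.4]
opening: 0.0106
gripper_force: 58.7
```

Run:
```python
from h import *
from workcell import arm
arm.capture('wrist');arm.capture('wrist');c=arm.capture('wrist');pickle.dump(c,open('w3.pkl','wb'))
S=arm.capture('scene')
im=c['img'];sc=cv2.resize(S['img'][230:350,330:430],(400,480),interpolation=cv2.INTER_CUBIC)
cv2.imwrite('pics/w3.png',np.hstack([cv2.resize(im,(400,300)),sc[90:390]]))
s=arm.state();print(plane(c,(325,320),s['tool_pos'][2]+.0115))
a=np.radians(33); go(arm,.519+.012*np.cos(a),.203+.012*np.sin(a),.088)
b,m=blobs(c,(0,180,60),(4,255,255),(0,0,640,480),40);print(b)
```

```text
[0.52864445 0.21339165 0.17055292]
t5.00 pos [0.5272 0.2091 0.1591] psi-26.3 F [-0.5  0.1 -1.1] open0.0104 | jog [ 0.0016 -0.0014  0.071 ] turn [0.14 0.08 0.  ] len0.071
[(np.int32(40), array([303.6, 209.2]), array([298, 200,  14,  21])), (np.int32(318), array([515.3, 232.6]), array([490, 208,  44,  40])), (np.int32(503), array([106.8, 368.9]), array([ 88, 354,  39,  32])), (np.int32(158), array([ 88.2, 379.6]), array([ 78, 364,  23,  29]))]
```

View pics/w3.png

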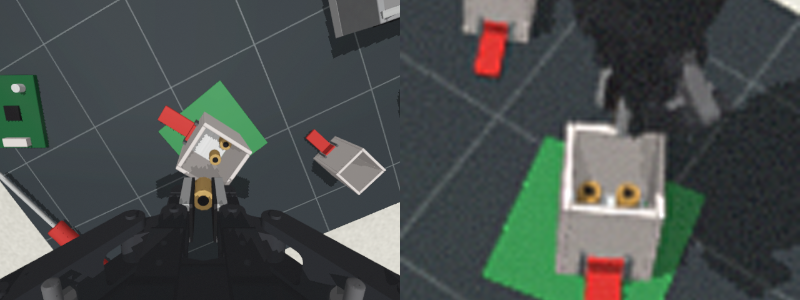

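The left half shows the spacer held just above and behind the cup, with the two brass spacers at (226,143) and (215,157). The right half shows the cup undisturbed.

Emit:
jog_arm(
  targets=[
    [255,0.001,-0.001,0.03,0,0,0],
    [255,0,0,0.03,0,0,0],
    [255,0,0,0.011,0,0,0],
    [255,0,0,0,0,0,0],
    [255,0,0,0,0,0,0],
    [170,0,0,0,0,0,0],
    [170,0,0,0,0,0,0],
    [170,0,0,0,0,0,0],
    [150,0,0,-0.02,0,0,0],
    [150,0,0,-0.04,0,0,0],
  ],
)

```text
time: 6.0
tool_pos: [0.5276, 0.2083, 0.1475]
eef_rot: [0.974, -0.229, -0.002, 0.002]
contact_force: [1.1, 0.2, 0.1]
opening: 0.0351
gripper_force: 0.0
```

Emit:
jog_arm(
  targets=[
    [255,0,0,-0.04,0,0,0],
    [255,0,0.04,-0.01,0,0,0],
    [255,0,0.04,0,0,0,0],
    [255,0,0.03,0,0,0,0],
  ],
)

```text
time: 6.4
tool_pos: [0.4795, 0.1096, 0.2002]
eef_rot: [0.974, -0.228, 0.0, -0.001]
contact_force: [0.0, 0.3, 0.4]
opening: -0.0
gripper_force: 0.0
```

Run:
```python
from h import *
from workcell import arm
c=arm.capture('wrist');pickle.dump(c,open('w4.pkl','wb'));S=arm.capture('scene');pickle.dump(S,open('s4.pkl','wb'))
cv2.imwrite('pics/w4.png',np.hstack([c['img'][0:450:,100:600],cv2.resize(S['img'][265:345,345:405],(300,400),interpolation=cv2.INTER_CUBIC).copy() if 0 else cv2.resize(S['img'][255:345,345:405],(300,450),interpolation=cv2.INTER_CUBIC)]))
# cover pushing: fin at (.617,-.0615); approach on +y side
go(arm,.620,-.030,.20,-5.8)
```

```text
t6.50 pos [0.4786 0.1085 0.2002] psi-26.5 F [1.7 0.7 0.9] open0.0001 | jog [0.1883 0.0608 0.0002] turn [-6.000e-02 -2.000e-02 -2.069e+01] len0.198
```

View pics/w4.png

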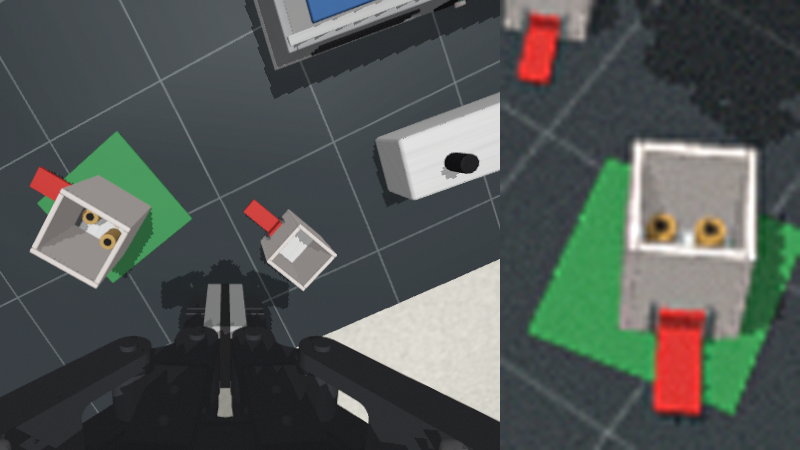

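The cup stands undisturbed, and the third spacer fell inside (hidden behind the +x wall; none lies outside). Now the cover.

Emit:
jog_arm(
  targets=[
    [255,0.0362,0.0098,0.01,0,0,0],
    [255,0.0362,0.0098,0.01,0,0,0],
    [255,0.0362,0.0098,0.01,0,0,0],
    [255,0.0362,0.0098,0.01,0,0,0],
    [255,0.0362,0.0098,0.01,0,0,0],
    [255,0,0,0,0,0,-6.9],
    [255,0,0,0,0,0,-6.9],
    [255,0,0,0,0,0,-6.9],
    [255,0,0,0,0,0,0],
    [255,0,0,0,0,0,0],
  ],
)

```text
time: 7.5
tool_pos: [0.621, -0.0132, 0.1494]
eef_rot: [0.999, -0.051, 0.0, -0.0]
contact_force: [-0.2, 0.6, -0.6]
opening: -0.0001
gripper_force: 0.0
```

Run:
```python
from h import *
from workcell import arm
go(arm,.6205,-.018,.095,-5.8)
c=pickle.load(open('w4.pkl','rb'))
P=np.array([plane(c,(100+x,y),.083)[:2] for x,y in[(32,250),(97,287),(128,228),(66,190)]]);print(P.round(4),P.mean(0),(P[0]+P[2])/2)
S=arm.capture('scene')
b=blobs(S,(20,150,60),(32,255,255),(230,250,262,296))[0];print(b)
```

```text
t7.50 pos [ 0.621  -0.0132  0.1494] psi-5.9 F [-0.2  0.6 -0.6] open-0.0001 | jog [-0.      0.0048  0.0544] turn [-0.01 -0.01 -0.09] len0.055
[[0.5286 0.2408]
 [0.4836 0.2139]
 [0.5121 0.1709]
 [0.554  0.1954]] [0.51957649 0.2052597 ] [0.52031996 0.20585969]
[(np.int32(151), array([243.7, 282. ]), array([237, 273,  14,  19]))]
```

Emit:
jog_arm(
  targets=[
    [255,0,0,0.03,0,0,0],
    [255,0,0,0.025,0,0,0],
    [255,0,0.008,0,0,0,0],
    [255,0,0.008,0,0,0,0],
    [255,0,0.012,0,0,0,0],
    [255,0,0.015,0,0,0,0],
    [255,0,0.015,0,0,0,0],
    [255,0,0.015,0,0,0,0],
    [255,0,0.015,0,0,0,0],
    [255,0,0.012,0,0,0,0],
  ],
)

```text
time: 8.55
tool_pos: [0.6108, -0.1146, 0.0946]
eef_rot: [0.999, -0.05, 0.0, -0.0]
contact_force: [-0.6, 1.6, 2.2]
opening: 0.0001
gripper_force: 1.0
```

Emit:
jog_arm(
  targets=[
    [255,0,0.005,0,0,0,0],
    [255,0,0.005,0,0,0,0],
    [255,0,0.004,0,0,0,0],
    [255,0,0,0,0,0,0],
  ],
)

```text
time: 8.95
tool_pos: [0.6092, -0.1272, 0.0941]
eef_rot: [0.999, -0.05, -0.0, 0.0]
contact_force: [0.1, 0.0, -0.2]
opening: 0.0002
gripper_force: 0.0
```

Emit:
jog_arm(
  targets=[
    [255,0,0.003,0,0,0,0],
    [255,0,0.003,0,0,0,0],
    [255,0,0.002,0,0,0,0],
  ],
)

```text
time: 9.25
tool_pos: [0.6085, -0.1348, 0.0941]
eef_rot: [0.999, -0.05, -0.0, -0.0]
contact_force: [-0.6, 1.2, -0.5]
opening: 0.0001
gripper_force: 0.8
```

Run:
```python
from h import *
from workcell import arm
c=arm.capture('wrist');S=arm.capture('scene');T=arm.capture('top')
cv2.imwrite('pics/w5.png',np.hstack([cv2.resize(c['img'],(400,300)),cv2.resize(S['img'][200:320,190:350],(400,300),interpolation=cv2.INTER_CUBIC)]))
go(arm,.62,-.2,.1)
b=blobs(S,(100,140,60),(120,255,255),(190,200,320,340),20)[0];print(b)
```

```text
t9.40 pos [ 0.6086 -0.135   0.0942] psi-5.7 F [-0.8  0.3 -0.5] open0.0002 | jog [ 0.0178  0.0635 -0.0058] turn [0.01 0.01 0.  ] len0.066
[(np.int32(1137), array([231.2, 247.6]), array([202, 226,  64,  44]))]
```

View pics/w5.png

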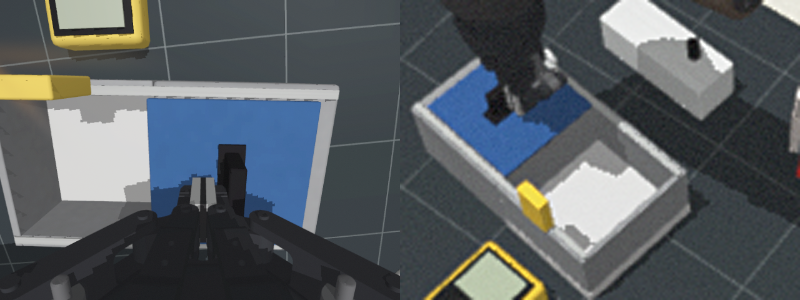

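The pocket is nearly all open (cover edge at (148,150) in the left half). I continue to the stop.

Emit:
jog_arm(
  targets=[
    [255,0,0.003,0,0,0,0],
    [255,0,0.002,0,0,0,0],
    [255,0,0.002,0,0,0,0],
    [255,0,0,0,0,0,0],
  ],
)

```text
time: 9.8
tool_pos: [0.6084, -0.1375, 0.0943]
eef_rot: [0.999, -0.05, 0.001, -0.003]
contact_force: [-1.4, 23.9, 4.3]
opening: -0.0005
gripper_force: 12.0
```

Emit:
jog_arm(
  targets=[
    [255,0,-0.012,0,0,0,0],
    [200,0,-0.01,-0.03,0,0,0],
    [100,0,-0.01,-0.04,0,0,0],
    [0,0,-0.03,-0.035,0,0,0],
    [0,0,-0.045,0,0,0,0],
    [0,0,-0.045,0,0,0,0],
    [0,0,-0.045,0,0,0,0],
    [0,0,-0.045,0,0,0,0],
    [0,0,-0.045,0,0,0,0],
  ],
)

```text
time: 10.7
tool_pos: [0.6366, 0.1453, 0.1997]
eef_rot: [0.999, -0.05, 0.0, 0.0]
contact_force: [1.4, 0.1, -0.2]
opening: 0.0855
gripper_force: 0.0
```

Emit:
jog_arm(
  targets=[
    [0,0,0,0,0,0,-7.54],
    [0,0,0,0,0,0,-7.54],
    [0,0,0,0,0,0,-7.54],
    [0,0,0,0,0,0,-7.54],
    [0,0,0,0,0,0,-7.54],
    [0,0,0,0,0,0,0],
  ],
)

```text
time: 11.3
tool_pos: [0.6366, 0.1435, 0.1993]
eef_rot: [0.961, 0.277, 0.0, 0.0]
contact_force: [0.1, 0.5, 0.3]
opening: 0.0851
gripper_force: 0.0
```

Run:
```python
from h import *
from workcell import arm
go(arm,.52,.205,.20,32)
```

```text
t11.30 pos [0.6366 0.1435 0.1993] psi32.1 F [0.1 0.5 0.3] open0.0851 | jog [-0.0661 -0.1141 -0.0007] turn [0.03 0.01 0.11] len0.132
```

Emit:
jog_arm(
  targets=[
    [0,-0.029,-0.0285,0,0,0,0],
    [0,-0.029,-0.0285,0,0,0,0],
    [0,-0.029,-0.0285,0,0,0,0],
    [0,-0.029,-0.0285,0,0,0,0],
    [0,0,0,0,0,0,0],
    [0,0,0,0,0,0,0],
  ],
)

```text
time: 11.9
tool_pos: [0.4775, 0.1793, 0.2002]
eef_rot: [0.961, 0.275, 0.001, -0.0]
contact_force: [0.7, -0.2, -0.4]
opening: 0.0853
gripper_force: 0.0
```

Run:
```python
from h import *
from workcell import arm
c=arm.capture('wrist');pickle.dump(c,open('w6.pkl','wb'));cv2.imwrite('pics/w6.png',c['img'][100:400,120:520].repeat(2,0).repeat(2,1))
print(blobs(c,(0,180,60),(4,255,255),(0,0,640,480),40)[0])
go(arm,.52,.205,.20,32)
```

```text
[(np.int32(323), array([22.4, 30.2]), array([15,  0, 16, 66])), (np.int32(1316), array([47.9, 36.5]), array([35,  0, 27, 80])), (np.int32(736), array([ 31.9, 109.9]), array([ 9, 86, 39, 40])), (np.int32(91), array([399.6, 294.2]), array([392, 285,  17,  14])), (np.int32(691), array([ 88.7, 351.8]), array([ 75, 335,  28,  39]))]
t11.95 pos [0.4781 0.1793 0.1999] psi31.9 F [-0.8 -1.7  1.5] open0.0851 | jog [ 0.0492  0.0003 -0.    ] turn [ 0.01 -0.08 -0.1 ] len0.049
```

View pics/w6.png

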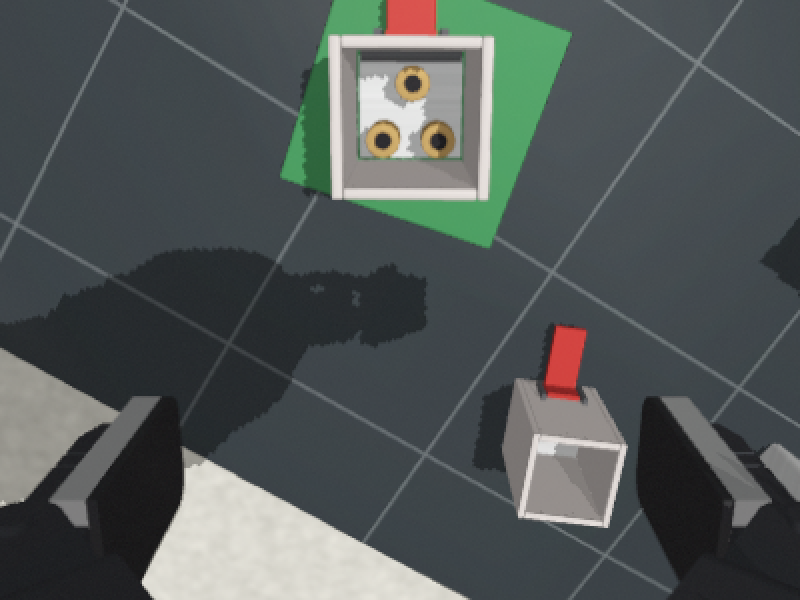

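All three brass spacers stand upright in the cup at (412,84), (383,140) and (437,139); the rim corners are (330,36), (494,36), (489,199) and (332,199).

Run:
```python
from h import *
from workcell import arm
c=pickle.load(open('w6.pkl','rb'))
P=np.array([plane(c,(120+x/2,100+y/2),.083)[:2] for x,y in[(330,36),(494,36),(489,199),(332,199)]])
d=np.roll(P,-1,0)-P;print(P.round(4),P.mean(0),np.linalg.norm(d,axis=1),np.degrees(np.arctan2(d[:,1],d[:,0])))
M=np.array([plane(c,(120+x/2,100+y/2),.003)[:2] for x,y in[(281,180),(489,247),(572,32)]]);d=np.diff(M,axis=0);print('mat',(M[0]+M[2])/2,np.linalg.norm(d,axis=1),M)
m=P.mean(0);go(arm,m[0],m[1],.046,32)
```

```text
[[0.5288 0.2427]
 [0.5568 0.1978]
 [0.5115 0.1698]
 [0.4832 0.2152]] [0.52008517 0.20636113] [0.0529754  0.05326475 0.05354953 0.05329005] [ -58.080803   -148.27081683  121.94092392   31.11196471]
mat [0.5219999  0.20156544] [0.09796465 0.09890506] [[0.46210921 0.23825327]
 [0.48541275 0.14310067]
 [0.5818906  0.16487762]]
t11.95 pos [0.4781 0.1793 0.1999] psi31.9 F [-0.8 -1.7  1.5] open0.0851 | jog [ 0.0498 -0.0008  0.154 ] turn [ 0.01 -0.08 -0.1 ] len0.162
```

Emit:
jog_arm(
  targets=[
    [0,0.025,0,0,0,0,0],
    [0,0.025,-0.001,0,0,0,0],
    [0,0,0,0.03,0,0,0],
    [0,0,0,0.04,0,0,0],
    [0,0,0,0.04,0,0,0],
    [0,0,0,0.03,0,0,0],
    [0,0,0,0.02,0,0,0],
    [0,0,0,0,0,0,0],
  ],
)

```text
time: 12.75
tool_pos: [0.5188, 0.2045, 0.0358]
eef_rot: [0.962, 0.274, -0.003, 0.001]
contact_force: [0.2, -0.5, -0.0]
opening: 0.0854
gripper_force: 0.0
```

Emit:
jog_arm(
  targets=[
    [255,0,0,0,0,0,0],
    [255,0,0,0,0,0,0],
    [255,0,0,0,0,0,0],
    [255,0,0,0,0,0,0],
    [255,0,0,0,0,0,0],
  ],
)

```text
time: 13.25
tool_pos: [0.5207, 0.2069, 0.0408]
eef_rot: [0.961, 0.276, 0.001, -0.0]
contact_force: [1.0, -1.1, 6.5]
opening: 0.0532
gripper_force: 63.9
```

Emit:
jog_arm(
  targets=[
    [255,0,0,-0.01,0,0,0],
    [255,0,0,-0.02,0,0,0],
    [255,0,0,-0.03,0,0,0],
    [255,0,0,-0.03,0,0,0],
    [255,0,0,-0.03,0,0,0],
    [255,0,0,-0.02,0,0,0],
    [255,0,0,0,0,0,0],
  ],
)

```text
time: 13.95
tool_pos: [0.5206, 0.2072, 0.183]
eef_rot: [0.961, 0.276, 0.003, -0.001]
contact_force: [0.0, 0.7, -1.4]
opening: 0.0533
gripper_force: 63.3
```

Run:
```python
from h import *
from workcell import arm
go(arm,.621,-.044,.175)
go(arm,.621,-.044,.175,-5.8)
```

```text
t13.95 pos [0.5206 0.2072 0.183 ] psi32.0 F [ 0.   0.7 -1.4] open0.0533 | jog [-0.0481  0.2662  0.0076] turn [-0.03 -0.31  0.  ] len0.271
t13.95 pos [0.5206 0.2072 0.183 ] psi32.0 F [ 0.   0.7 -1.4] open0.0533 | jog [-0.0481  0.2662  0.0076] turn [-0.13 -0.29 37.82] len0.271
```

Emit:
jog_arm(
  targets=[
    [255,-0.003,0.016,0,0,0,0],
    [255,-0.0053,0.03,0,0,0,0],
    [255,-0.0053,0.03,0,0,0,0],
    [255,-0.0053,0.03,0,0,0,0],
    [255,-0.0053,0.03,0,0,0,0],
    [255,-0.0053,0.03,0,0,0,0],
    [255,-0.0053,0.03,0,0,0,0],
    [255,-0.0053,0.03,0,0,0,0],
    [255,-0.0053,0.025,0,0,0,0],
    [255,-0.003,0.015,0,0,0,0],
  ],
)

```text
time: 14.95
tool_pos: [0.6188, -0.0473, 0.1777]
eef_rot: [0.962, 0.275, -0.001, -0.0]
contact_force: [0.4, 0.4, -2.4]
opening: 0.0534
gripper_force: 63.5
```

Emit:
jog_arm(
  targets=[
    [255,0,0,0,0,0,5],
    [255,0,0,0,0,0,7],
    [255,0,0,0,0,0,7],
    [255,0,0,0,0,0,7],
    [255,0,0,0,0,0,7],
    [255,0,0,0,0,0,4.8],
    [255,0,0,0,0,0,0],
    [255,0,0,0,0,0,0],
  ],
)

```text
time: 15.75
tool_pos: [0.619, -0.045, 0.1787]
eef_rot: [0.999, -0.049, -0.001, 0.0]
contact_force: [0.7, 0.6, -2.5]
opening: 0.0537
gripper_force: 63.4
```

Run:
```python
from h import *
from workcell import arm
S=arm.capture('scene');T=arm.capture('top')
for n,c,bx in(('S',S,(190,130,330,330)),('T',T,(300,170,420,260))):
  print(n,'red',blobs(c,(0,180,80),(4,255,255),bx)[0],'yel',blobs(c,(20,150,80),(32,255,255),bx)[0])
go(arm,.621,-.044,.155,-5.8)
# expected tab tip and striker centre in scene
u=np.array([np.cos(np.radians(-5.8)),np.sin(np.radians(-5.8))]);s=arm.state();p=s['tool_pos'][:2]
print('exp tab mid S',proj(S,[*(p+.048*u),s['tool_pos'][2]-.0378+.014]),'tip',proj(S,[*(p+.07*u),s['tool_pos'][2]-.0378+.014]))
```

```text
S red [(np.int32(164), array([247.5, 263.5]), array([238, 253,  19,  21]))] yel [(np.int32(148), array([243.4, 281.7]), array([237, 272,  14,  20])), (np.int32(329), array([230., 316.]), array([190, 297,  59,  33]))]
T red [] yel []
t15.85 pos [ 0.6192 -0.045   0.1789] psi-5.7 F [ 0.5  0.5 -1. ] open0.0533 | jog [ 0.0017 -0.0012  0.0239] turn [0.01 0.04 0.11] len0.024
exp tab mid S [246.53316132 263.78212727] tip [238.84892207 270.38409675]
```

Emit:
jog_arm(
  targets=[
    [255,0.002,-0.001,0.01,0,0,0],
    [255,0,0,0.012,0,0,0],
    [255,0,0,0.006,0,0,0],
    [255,0,0,0.003,0,0,0],
    [255,0,0,0.003,0,0,0],
    [255,0,0,0.003,0,0,0],
    [255,0,0,0,0,0,0],
  ],
)

```text
time: 16.55
tool_pos: [0.6217, -0.0442, 0.1422]
eef_rot: [0.999, -0.051, 0.0, -0.0]
contact_force: [0.4, 0.6, -1.0]
opening: 0.0533
gripper_force: 63.7
```

Emit:
jog_arm(
  targets=[
    [255,0,0,0.002,0,0,0],
    [255,0,0,0.002,0,0,0],
    [255,0,0,0,0,0,0],
  ],
)

```text
time: 16.85
tool_pos: [0.6218, -0.0442, 0.1387]
eef_rot: [0.999, -0.051, 0.0, -0.0]
contact_force: [-2.3, -0.6, 4.2]
opening: 0.0536
gripper_force: 64.0
```

Run:
```python
from h import *
from workcell import arm
S=arm.capture('scene')
print('red',blobs(S,(0,180,80),(4,255,255),(190,130,330,330))[0]);go(arm,.621,-.044,.135,-5.8)
u=np.array([np.cos(np.radians(-5.8)),np.sin(np.radians(-5.8))]);s=arm.state();p=s['tool_pos'][:2]
for h in(.014,.024): print('exp tab mid S',proj(S,[*(p+.048*u),s['tool_pos'][2]-.0378+h]))
cv2.imwrite('pics/s7.png',S['img'])
```

```text
red [(np.int32(154), array([248.9, 272. ]), array([239, 262,  19,  20]))]
t16.90 pos [ 0.6218 -0.0442  0.1388] psi-5.8 F [-1.6  0.3  3.4] open0.0536 | jog [-0.0009 -0.0001  0.0038] turn [-0.   -0.05  0.01] len0.004
exp tab mid S [248.39207138 274.52504411]
exp tab mid S [247.80719022 272.16229138]
```

Emit:
jog_arm(
  targets=[
    [255,0,0,0.001,0,0,0],
    [255,0,0,0.001,0,0,0],
    [255,0,0,0,0,0,0],
    [255,0,0,0,0,0,0],
    [255,0,0,0,0,0,0],
  ],
)

```text
time: 17.4
tool_pos: [0.6218, -0.0441, 0.137]
eef_rot: [0.999, -0.05, 0.0, 0.0]
contact_force: [-4.3, -0.1, 7.0]
opening: 0.0535
gripper_force: 64.7
```

Emit:
jog_arm(
  targets=[
    [255,0,0,0.001,0,0,0],
    [255,0,0,0,0,0,0],
    [255,0,0,0,0,0,0],
    [255,0,0,0,0,0,0],
    [255,0,0,0,0,0,0],
    [255,0,0,0,0,0,0],
  ],
)

```text
time: 18.0
tool_pos: [0.6218, -0.0442, 0.1366]
eef_rot: [0.999, -0.05, 0.001, 0.0]
contact_force: [-5.5, 1.3, 11.6]
opening: 0.0535
gripper_force: 65.1
```

Run:
```python
from h import *
from workcell import arm
for n in('wrist','top','scene'):
  c=arm.capture(n);cv2.imwrite(f'pics/d_{n}.png',c['img']);pickle.dump(c,open(f'd_{n}.pkl','wb'))
  print(n,blobs(c,(8,100,50),(25,255,255),(100,100,520,480),5)[0])
  s=arm.state();print(proj(c,[.6215,-.045,.026]),proj(c,[.6215,-.045,s['tool_pos'][2]+.042]))
print(s['contact_force'])
```

```text
wrist [(np.int32(144), array([299.1, 145.3]), array([297, 131,   6,  30])), (np.int32(555), array([359.8, 146.4]), array([351, 132,  19,  30]))]
[328.37472629 234.5790398 ] [332.04031375 369.4147364 ]
top [(np.int32(390), array([453.9, 207.8]), array([442, 196,  25,  25])), (np.int32(50), array([337.5, 224.1]), array([334, 220,   8,   9])), (np.int32(13), array([323.5, 225.2]), array([321, 224,   6,   3]))]
[337.17581829 214.60830189] [339.94693143 198.10469876]
scene [(np.int32(888), array([478.1, 221.1]), array([463, 204,  31,  37])), (np.int32(192), array([156.3, 229. ]), array([140, 213,  30,  26])), (np.int32(129), array([152.6, 222.8]), array([144, 217,  20,  16])), (np.int32(63), array([276.9, 273.7]), array([269, 269,  14,  10])), (np.int32(121), array([243.9, 283.8]), array([237, 272,  14,  21])), (np.int32(8), array([286.9, 278.2]), array([286, 277,   3,   4])), (np.int32(918), array([216.5, 333.8]), array([177, 296,  72,  70])), (np.int32(101), array([309.6, 396.9]), array([297, 388,  25,  15]))]
[267.98930845 280.54046992] [261.02684377 244.38855829]
[-6.01799343  0.21442193 11.76768892]
```

Emit:
jog_arm(
  targets=[
    [255,0,0,-0.005,0,0,0],
    [255,0,0,-0.01,0,0,0],
    [255,0,0,-0.015,0,0,0],
    [255,0,0,-0.02,0,0,0],
    [255,0,-0.02,0,0,0,0],
    [255,0,-0.04,0,0,0,0],
    [255,0,-0.04,0,0,0,0],
    [255,0,-0.04,0,0,0,0],
    [255,0,-0.04,0,0,0,0],
    [255,0,-0.03,0,0,0,0],
  ],
)

```text
time: 19.15
tool_pos: [0.6425, 0.1671, 0.1848]
eef_rot: [0.999, -0.05, -0.001, 0.0]
contact_force: [0.1, 0.0, -1.6]
opening: 0.0533
gripper_force: 63.7
```

Emit:
jog_arm(
  targets=[
    [255,0,0,0,0,0,-5],
    [255,0,0,0,0,0,-7],
    [255,0,0,0,0,0,-7],
    [255,0,0,0,0,0,-7],
    [255,0,0,0,0,0,-7],
    [255,0,0,0,0,0,-4.8],
    [255,0,0,0,0,0,0],
  ],
)

```text
time: 19.85
tool_pos: [0.6424, 0.1648, 0.1848]
eef_rot: [0.961, 0.276, -0.001, -0.0]
contact_force: [0.3, -0.2, -1.2]
opening: 0.053
gripper_force: 63.9
```

Run:
```python
from h import *
from workcell import arm
S=arm.capture('scene');T=arm.capture('top')
cv2.imwrite('pics/pk.png',np.hstack([cv2.resize(S['img'][225:325,190:320],(520,400),interpolation=cv2.INTER_CUBIC),cv2.resize(T['img'][185:250,310:355],(277,400),interpolation=cv2.INTER_CUBIC)]))
print(blobs(S,(8,100,50),(25,255,255),(250,240,310,310),5)[0],blobs(T,(8,80,50),(25,255,255),(315,192,365,245),4)[0])
go(arm,.5205,.2065,.175,32)
```

```text
[(np.int32(93), array([274.9, 273.2]), array([267, 269,  16,  10])), (np.int32(10), array([287.2, 278.3]), array([286, 277,   4,   4]))] [(np.int32(7), array([343., 192.]), array([340, 192,   7,   1])), (np.int32(57), array([338.1, 224.2]), array([334, 220,   9,   9])), (np.int32(19), array([323.7, 225. ]), array([321, 224,   7,   3]))]
t19.95 pos [0.6426 0.1648 0.185 ] psi31.8 F [ 0.3  0.3 -0.9] open0.0535 | jog [-0.0817 -0.0998  0.0101] turn [-0.02  0.04 -0.15] len0.129
```

View pics/pk.png

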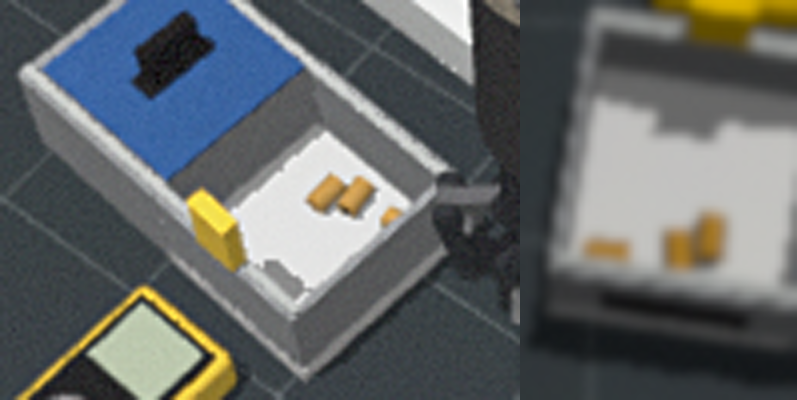

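All three brass spacers lie in the pocket, at (325,195), (357,196) and (391,216) in the left half. Now the cup goes back.

Emit:
jog_arm(
  targets=[
    [255,-0.016,-0.02,0,0,0,0],
    [255,-0.023,-0.028,0,0,0,0],
    [255,-0.023,-0.028,0,0,0,0],
    [255,-0.016,-0.02,0,0,0,0],
    [255,-0.004,-0.004,0.02,0,0,0],
    [255,0,0,0.035,0,0,0],
    [255,0,0,0.035,0,0,0],
    [255,0,0,0.03,0,0,0],
    [255,0,0,0.015,0,0,0],
    [255,0,0,0,0,0,0],
  ],
)

```text
time: 20.95
tool_pos: [0.5188, 0.2051, 0.048]
eef_rot: [0.962, 0.274, -0.002, 0.001]
contact_force: [0.3, 0.3, -1.1]
opening: 0.0533
gripper_force: 63.8
```

Run:
```python
from h import *
from workcell import arm
go(arm,.5205,.2065,.041,32)
```

```text
t20.95 pos [0.5188 0.2051 0.048 ] psi31.9 F [ 0.3  0.3 -1.1] open0.0533 | jog [ 0.0022 -0.0003  0.007 ] turn [ 0.02  0.27 -0.14] len0.007
```

Emit:
jog_arm(
  targets=[
    [255,0,0,0.003,0,0,0],
    [255,0,0,0.002,0,0,0],
    [255,0,0,0.0015,0,0,0],
    [255,0,0,0,0,0,0],
    [255,0,0,0,0,0,0],
  ],
)

```text
time: 21.45
tool_pos: [0.5205, 0.2063, 0.0443]
eef_rot: [0.961, 0.276, 0.0, -0.0]
contact_force: [-0.7, 0.0, -1.6]
opening: 0.0537
gripper_force: 63.8
```

Emit:
jog_arm(
  targets=[
    [255,0,0,0.0015,0,0,0],
    [255,0,0,0.001,0,0,0],
    [255,0,0,0.001,0,0,0],
    [255,0,0,0,0,0,0],
    [255,0,0,0,0,0,0],
  ],
)

```text
time: 21.95
tool_pos: [0.5203, 0.2062, 0.0408]
eef_rot: [0.961, 0.276, 0.0, 0.0]
contact_force: [-3.0, -0.4, 5.2]
opening: 0.0529
gripper_force: 64.2
```

Emit:
jog_arm(
  targets=[
    [0,0,0,0,0,0,0],
    [0,0,0,0,0,0,0],
    [0,0,0,0,0,0,0],
    [0,0,0,0,0,0,0],
    [0,0,0,-0.02,0,0,0],
    [0,0,0,-0.04,0,0,0],
    [0,0,0,-0.04,0,0,0],
    [255,0,0,-0.04,0,0,0],
    [255,0,0,-0.02,0,0,0],
    [255,0,0,0,0,0,0],
  ],
)

```text
time: 22.95
tool_pos: [0.5219, 0.2071, 0.2041]
eef_rot: [0.961, 0.276, 0.003, -0.001]
contact_force: [0.4, 0.5, -0.2]
opening: 0.044
gripper_force: 0.0
```

Run:
```python
from h import *
from workcell import arm
S=arm.capture('scene');T=arm.capture('top');S0=pickle.load(open('scene.pkl','rb'))
for lo,hi,n in(((0,180,100),(4,255,255),'red'),((55,100,40),(75,255,255),'green')):
  print(n,blobs(S,lo,hi,(330,230,520,350))[0])
d=cv2.absdiff(S['img'],S0['img']).max(2)[270:340,345:420];print('diff px around cup',(d>60).sum())
go(arm,.6,-.19,.20,-5.8)
```

```text
red [(np.int32(127), array([477.5, 243.7]), array([473, 235,  10,  18])), (np.int32(72), array([352.3, 264.4]), array([349, 258,   8,  13])), (np.int32(166), array([380.4, 326.7]), array([376, 317,  10,  20])), (np.int32(279), array([489.4, 338.1]), array([481, 326,  17,  24]))]
green [(np.int32(545), array([363.6, 311.4]), array([351, 286,  25,  45])), (np.int32(300), array([395. , 317.7]), array([386, 297,  21,  41]))]
diff px around cup 93
t23.05 pos [0.5201 0.2062 0.2004] psi32.0 F [-0.9 -0.3 -0.1] open0.0280 | jog [-1.421e-01  3.783e-01  1.000e-04] turn [-4.000e-02 -3.000e-02  3.779e+01] len0.404
```

Emit:
jog_arm(
  targets=[
    [255,-0.014,0.0385,0,0,0,0],
    [255,-0.014,0.0385,0,0,0,0],
    [255,-0.014,0.0385,0,0,0,0],
    [255,-0.014,0.0385,0,0,0,0],
    [255,-0.014,0.0385,0,0,0,0],
    [255,-0.014,0.0385,0,0,0,0],
    [255,-0.014,0.0385,0,0,0,0],
    [255,-0.014,0.0385,0,0,0,0],
    [255,-0.014,0.0385,0,0,0,0],
    [255,-0.014,0.0385,0,0,0,0],
  ],
)

```text
time: 24.05
tool_pos: [0.6049, -0.1961, 0.1983]
eef_rot: [0.961, 0.276, -0.001, -0.001]
contact_force: [-0.1, 0.8, -0.3]
opening: 0.0003
gripper_force: 0.0
```

Emit:
jog_arm(
  targets=[
    [255,0,0,0,0,0,6.3],
    [255,0,0,0,0,0,6.3],
    [255,0,0,0,0,0,6.3],
    [255,0,0,0,0,0,6.3],
    [255,0,0,0,0,0,6.3],
    [255,0,0,0,0,0,6.3],
    [255,0,0,0,0,0,0],
  ],
)

```text
time: 24.75
tool_pos: [0.6048, -0.1944, 0.1984]
eef_rot: [0.999, -0.051, -0.001, -0.0]
contact_force: [-0.1, 0.3, -0.1]
opening: -0.0001
gripper_force: 0.0
```

Run:
```python
from h import *
from workcell import arm
S=arm.capture('scene')
b,m=blobs(S,(0,0,0),(180,255,50),(215,215,250,255),20);print([(x[1],plane(S,x[1],.093)) for x in b])
go(arm,.605,-.195,.095,-5.8)
```

```text
[(array([232.1, 238. ]), array([ 0.60959063, -0.15568192,  0.093     ]))]
t24.80 pos [ 0.6049 -0.1944  0.1987] psi-5.7 F [-0.7 -0.5  0.2] open-0.0000 | jog [0.0004 0.0006 0.1037] turn [-0.    0.14  0.12] len0.104
```

Emit:
jog_arm(
  targets=[
    [255,0,0,0.04,0,0,0],
    [255,0,0,0.04,0,0,0],
    [255,0,0,0.024,0,0,0],
    [255,0,-0.008,0,0,0,0],
    [255,0,-0.008,0,0,0,0],
    [255,0,-0.014,0,0,0,0],
    [255,0,-0.015,0,0,0,0],
    [255,0,-0.015,0,0,0,0],
    [255,0,-0.015,0,0,0,0],
    [255,0,-0.015,0,0,0,0],
  ],
)

```text
time: 25.8
tool_pos: [0.6153, -0.1034, 0.0972]
eef_rot: [0.999, -0.05, 0.001, -0.0]
contact_force: [0.2, -2.2, 1.7]
opening: 0.0003
gripper_force: 1.1
```

Emit:
jog_arm(
  targets=[
    [255,0,-0.013,0,0,0,0],
    [255,0,-0.009,0,0,0,0],
    [255,0,-0.006,0,0,0,0],
    [255,0,-0.004,0,0,0,0],
    [255,0,-0.003,0,0,0,0],
    [255,0,0,0,0,0,0],
  ],
)

```text
time: 26.4
tool_pos: [0.6179, -0.07, 0.096]
eef_rot: [0.999, -0.051, -0.0, -0.0]
contact_force: [-0.2, -0.9, 0.2]
opening: -0.0002
gripper_force: 0.0
```

Emit:
jog_arm(
  targets=[
    [255,0,-0.003,0,0,0,0],
    [255,0,-0.002,0,0,0,0],
    [255,0,-0.002,0,0,0,0],
    [255,0,0,0,0,0,0],
  ],
)

```text
time: 26.8
tool_pos: [0.6184, -0.0647, 0.096]
eef_rot: [0.999, -0.051, -0.001, 0.001]
contact_force: [1.1, -8.8, -1.1]
opening: 0.0
gripper_force: 4.2
```

Emit:
jog_arm(
  targets=[
    [255,0,-0.0015,0,0,0,0],
    [255,0,-0.0005,0,0,0,0],
    [255,0,0,0,0,0,0],
  ],
)

```text
time: 27.1
tool_pos: [0.6184, -0.0645, 0.096]
eef_rot: [0.999, -0.051, -0.001, 0.002]
contact_force: [1.3, -16.6, -1.9]
opening: 0.0
gripper_force: 8.2
```

Emit:
jog_arm(
  targets=[
    [255,0,0.006,0,0,0,0],
    [255,0,0.012,0,0,0,0],
    [255,0,0,-0.03,0,0,0],
    [255,0,0,-0.04,0,0,0],
    [255,0,0,-0.04,0,0,0],
    [255,-0.04,0,-0.02,0,0,0],
    [255,-0.04,0,0,0,0,0],
    [255,0,0,0,0,0,0],
    [255,0,0,0,0,0,0],
  ],
)

```text
time: 28.0
tool_pos: [0.5372, -0.071, 0.2273]
eef_rot: [0.999, -0.05, 0.001, -0.0]
contact_force: [0.7, -0.6, -0.1]
opening: -0.0003
gripper_force: 0.0
```

Run:
```python
from h import *
from workcell import arm
T=arm.capture('top');S=arm.capture('scene');T0=pickle.load(open('top.pkl','rb'));S0=pickle.load(open('scene.pkl','rb'))
b,m=blobs(S,(0,0,0),(180,255,50),(245,240,290,290),20);print('fin',[(int(x[0]),x[1],plane(S,x[1],.093)) for x in b])
print('blue',blobs(S,(100,140,60),(120,255,255),(190,200,330,340),20)[0])
print('brass visible',blobs(S,(8,100,50),(25,255,255),(250,190,310,310),5)[0])
print('red',blobs(S,(0,180,100),(4,255,255),(330,230,520,350))[0])
d=(cv2.absdiff(S['img'],S0['img']).max(2)>60).astype(np.uint8)[130:]
n,l,s,ce=cv2.connectedComponentsWithStats(d);print('changes',[(s[i,4],(ce[i]+[0,130]).round()) for i in range(1,n) if s[i,4]>25])
```

```text
fin [(204, array([264.2, 265.9]), array([ 0.62335124, -0.04610629,  0.093     ]))]
blue [(np.int32(1632), array([265.9, 269.8]), array([232, 242,  67,  57]))]
brass visible [(np.int32(7), array([250.1, 287.7]), array([250, 285,   2,   6]))]
red [(np.int32(121), array([477.5, 243.9]), array([473, 235,  10,  18])), (np.int32(72), array([352.3, 264.3]), array([349, 258,   8,  13])), (np.int32(167), array([380.4, 326.7]), array([376, 317,  10,  21])), (np.int32(277), array([489.4, 338.3]), array([480, 326,  18,  24]))]
changes [(np.int32(1491), array([268., 146.])), (np.int32(5314), array([592., 186.])), (np.int32(5930), array([457., 194.])), (np.int32(58), array([286., 205.])), (np.int32(306), array([307., 226.])), (np.int32(209), array([246., 253.])), (np.int32(142), array([259., 261.])), (np.int32(111), array([266., 269.])), (np.int32(208), array([280., 283.])), (np.int32(1452), array([619., 309.])), (np.int32(33), array([377., 301.])), (np.int32(33), array([387., 302.])), (np.int32(120), array([637., 332.]))]
```

```bash
python3 -c "
from workcell import arm
print(arm.job_done())"
```

```text
the job is handed in; nothing more can be done
None
```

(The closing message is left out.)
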